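# Open the watch tray and hold the magnifier over it

## Task

Open the small parts tray by sliding its flat cover all the way towards the robot's side, then push the lock button on the magnifier stand right down to free the telescoping arm. Then draw the arm out by its upright grip until its pointer is level with the middle of the rider on the scale, and finish while still holding the grip there: a spring pulls the arm back in, so do not let go. Leave the steel bar, the jar and the wooden ring alone.

Things in the scene. Friction and masses are not known exactly. Their poses are not given: they have to be found in the camera images.
- stand: Fixed stand: cream round foot (radius 62 mm), column, and a level square aluminium sleeve 28 mm wide from y = +70 to +230 mm at x = 0, top 114 mm above the work surface. Origin on the work surface; z up. The telescoping arm slides out along this frame's -y. A white scale with black lines every 10 mm lies beside it: y = +90 to -110 mm, x = +46 to +66 mm, top at 104 mm.
- boom: The telescoping arm with its lens and grip. Origin 108 mm above the work surface, at the foot's centre of the grip; axes like the stand's. Travel 0 (fully in, the start) to 140 mm out along the stand's -y. Locked (1.5 mm of play) until the lock button is down. A return spring pulls it in with 2 N, rising to 7 N at 140 mm: it stays out only while held.
- grip (a point): Centre of the arm's upright black grip fin, 34 mm (stand's x) by 14 mm (stand's y, the sliding direction) by 40 mm tall, its foot at 108 mm and its top at 148 mm above the work surface. Sleeve mouth 18 mm to its +y side; round lens on its -y side (centre 55 mm off, radius 38 mm, top at 103 mm). Above 116 mm all sides of the fin are free for fingers.
- pointer (a point): Tip of the thin dark pointer that sticks out of the arm's head under the grip towards the scale (the stand's +x): 40 mm to the grip's +x side and at the same y as the grip's centre, 104 mm above the work surface. Moves with the arm.
- rider: Brass rider, a saddle 26 mm (stand's x) by 10 mm (stand's y, along the scale) with a black line across its middle, fixed on the scale. Origin in its middle on the scale's top face, 104 mm above the work surface (rider top 112 mm); axes like the stand's. Level: the pointer has the same y as this origin in this frame, 75 to 120 mm of extension. The pointer passes about 2 mm clear of it.
- lock (a joint): Travel of the lock button, m: 0 = up (locked, start), 0.008 = right down. The arm is free once it is more than 0.006 down. About 4.5 N moves it; it has no spring and stays where it is left.
- lock_top (a point): Centre of the top face of the lock button, a black round upright button of radius 10 mm on top of the sleeve, in a steel collar of radius 16 mm; 132 mm above the work surface when up, 124 mm when down (collar top 119 mm).
- tray: Fixed cream parts tray under the reach of the lens, 170 mm (x) by 84 mm (y), body 32 mm high, aluminium guide rails to 41 mm along both long sides. Origin under its centre on the work surface, axes like the stand's. The compartment with the watch is its +x half; its -x half (robot's side) is solid and the cover slides over it.
- cover (a joint): Travel of the tray's flat cover, m: 0 = compartment closed, 0.080 = fully open (end of travel), growing along the tray's -x, towards the robot. It starts at 0 to 0.015. About 1.2 N of sliding friction, no spring.
- cover_rib (a point): Centre of the top face of the cover's upright grip rib, 12 mm (along the tray's x, the sliding direction) by 50 mm (along y), 26 mm tall, 63 mm above the work surface; the cover's plate (85 by 73 mm) has its top at 37 mm and guide rails at 41 mm stand beside it. Moves with the cover.
- steel_bar: Loose dark steel bar 100 by 22 by 22 mm lying beside the work; leave alone. Origin at the centre of its underside.
- jar: Loose small glass jar with a cap, radius 21 mm, 50 mm tall; leave alone. Origin at the centre of its underside.
- wood_ring: Loose flat wooden ring, outer radius 38 mm, 12 mm high; leave alone. Origin at the centre of its underside.

How it is judged (in metres and radians):
On the way, in this order (a step that is already met when the one before it is completed fails the run):
1. the tray's cover is slid fully open (value of joint cover above 0.072 m), for 0.2 s.
2. the lock button is pushed down (value of joint lock above 0.006 m), for 0.2 s.
3. the arm is drawn out by its grip to the rider (y of pointer in the frame of rider between -0.004 and 0.004 m and contact force between the fingers and boom above 1 N and distance between the grasp point and grip below 0.05 m), for 0.3 s.
At the end, for the whole second after the job is handed in: Pointer within 4 mm of level with the rider's middle, at rest (under 10 mm/s), held against the spring by the fingers at the grip (over 1 N, TCP within 50 mm of its centre); cover still open (over 72 of 80 mm), lock button still down (over 6 of 8 mm) (all of step 3 and linear speed of boom below 0.01 m/s and value of joint cover above 0.072 m and value of joint lock above 0.006 m); the arm keeps its last pose, push and grip.
It fails at once if the steel bar, the jar or the wooden ring is moved more than 20 mm (distance of any of steel_bar, jar, wood_ring from where it was at the start of the episode above 0.02 m).
It fails at once if the arm is forced out while it is locked (distance of boom from where it was at the start of the episode above 0.012 m and value of joint lock below 0.004 m).
It also fails if it takes over 58 s, if anything falls off the work surface, if the arm or the gripper's body presses on something with over 40 N, if the wrist force passes 120 N, or if a joint passes its speed limit or range.

## Robot

A 6-joint arm with a two-finger parallel gripper is mounted at the origin on the work surface. World frame = base frame: x ahead of the robot, y to its left, z up, the work surface at z = 0. Lengths are in mm, angles in rad, forces in N, time in s.
With the tool pointing down it reaches from about 275 to 1000 mm from the base axis. Payload 8.4 kg.
Tool frame: the origin (TCP) lies between the finger pads, 19 mm behind the fingertips; this is the grasp point; z points along the fingers, y is the line along which they close (so a half turn about z gives the same grasp; the last joint's range is limited). The gripper opens to 85 mm and grips with 20 to 120 N. Pads are 22 mm wide; open, the fingers measure 114 mm over their backs; the gripper's body (76 mm by 85 mm) begins 54 mm behind the grasp point. The pads swing forward as they close: fully open they stand 13 mm farther back than shut.
Start: joints at [-1.314, 0.353, 1.633, -0, 1.155, -0.002], TCP at [159.949, -604.189, 249.981] pointing down, gripper open.
Joint ranges: [-2.63, 2.63], [-0.92, 2.1], [0.06, 2.66], [-1.3, 4.44], [0, 2.69], [-3.02, 3.02]. Speed limits (rad/s): [2.22, 2.22, 2.79, 3.14, 3.14, 3.14].

## Interface

Orientations are given as [roll, pitch, yaw] about the fixed x, y, z axes, in that order (R = Rz(yaw) Ry(pitch) Rx(roll)).
In Python, from rig import r, eyes gives the robot as it stands. The module is installed in compiled form; this text tells all that it offers.
- The arm moves only by the shell command python3 -m inch 'ROWS' [FORCE]. ROWS is JSON, a list of rows, each a list of 7 numbers: the shift along the tool's x, y, z in m, then the turn, a rotation vector about the tool's x, y, z in degrees, then the closure, from -1 (fully open) to 1 (shut). In form: [[x, y, z, rx, ry, rz, gripper], ...]. A call has 1 to 8 rows; each row shifts and turns the commanded pose from where the row before left it, along the tool's axes as they then stand; what a row does not reach is not made up. A row lasts 1/10 s, in which the tool goes at most 50 mm and 8.59 degrees, less where a joint would pass 70% of its speed; a pose out of reach is approached as far as the arm can. A call with a gripper value outside its range is refused whole. The fingers move at their own pace and stop on an object; FORCE is the grip in N (left out, the last holds). Time passes only in rows, so rows that do not move let the fingers close. It gives the time, the measured TCP pose, the force, the opening and the grip force at its end, in the units of the state.
- r.sense(): the state, without advancing time (a new reading comes with each control period).
- eyes.grab_frame(name): name is "scene" or "top"; returns a dict with "img" (420x560x3 uint8, blue, green, red), "fx", "fy", "cx", "cy" (pixels), "R" (3x3) and "t" (3): a world point X has camera coordinates R X + t. Camera axes: x right, y down, z forward; pixel columns grow to the right and rows downward; lengths in mm; the calibration is good to about 2 mm. A picture is of the moment at which its call begins. There is no depth.
- r.sign_off(): hands the job in; it is judged then, once.
The state is a dict: "clock": time; "qpos": joint angles; "qvel": joint speeds; "joint_efforts": joint torques, N m; "eef_pos": TCP position; "tcp_rot": TCP orientation; "contact_force": force on the tool from outside, world axes, zero at the start; "wrist_torque": the same for the moment, N m; "opening": opening from 0.0 (shut) to 1.0 (fully open); "grasp_force": force on a finger pad.
Only numpy, scipy, OpenCV 4.12 (cv2) and the standard library are available. Lean on these libraries where they do the work, as an engineer would, in place of code of your own. Each camera call takes 0.05 s, during which the arm holds its last target. There are 200 camera calls.

## Working session

There is one attempt and no reset: what is moved stays moved. The work goes in short steps, Python scripts to look and compute and a shell command to move; the robot and the scene stay as the last step left them, time stands still between calls to the robot, and variables do not carry over. Pictures are saved under pics/ and viewed, at most 10 in all, crops included, and the job is handed in when it is done.

```bash
mkdir -p pics
python3 - <<'E'
from rig import r,eyes
import cv2,pickle
for n in("scene","top"):
    f=eyes.grab_frame(n); cv2.imwrite(f"pics/{n}0.png",f["img"]); pickle.dump(f,open(n+"0.pkl","wb"))
    print(n,f["fx"],f["cx"],f["cy"],f["R"],f["t"])
print(r.sense())
E
```

```text
scene 518.6765623338123 274.0178383166217 197.77895770144028 [[ 0.08181648  0.99659364  0.01035312]
 [ 0.86587801 -0.06593366 -0.49589115]
 [-0.49351934  0.04953661 -0.86832297]] [ -14.24506269 -480.09580407 1367.6360456 ]
top 441.5768241557272 281.2746456899889 208.0078969151546 [[ 1.00457593e-03 -9.99999272e-01 -6.68930077e-04]
 [-9.67498805e-01 -8.02771358e-04 -2.52874314e-01]
 [ 2.52873593e-01  9.01220498e-04 -9.67498906e-01]] [-20.79958877 628.04055545 652.01012427]
{'clock': 0.1, 'qpos': array([-1.31443416e+00,  3.53552940e-01,  1.63404153e+00, -2.24628416e-05,
        1.15518805e+00, -2.43686613e-03]), 'qvel': array([ 9.89606662e-04, -1.86766193e-03, -1.25010353e-03,  5.50077272e-04,
        5.16206724e-04, -6.33868775e-05]), 'joint_efforts': array([ 6.71801899e-04, -6.06358194e+01, -3.42820394e+01,  2.36421988e-05,
        3.97198397e-03, -2.70555525e-06]), 'eef_pos': array([ 159.82260889, -603.81796093,  249.36074367]), 'tcp_rot': array([-3.14040273e+00,  1.76401700e-05,  2.58808128e-01]), 'contact_force': array([-0.27382857, -0.16692954, -0.42496735]), 'wrist_torque': array([-0.009941  ,  0.01378844,  0.04376215]), 'grasp_force': 0.0, 'opening': 1.0036867165009462}
```

View pics/top0.png

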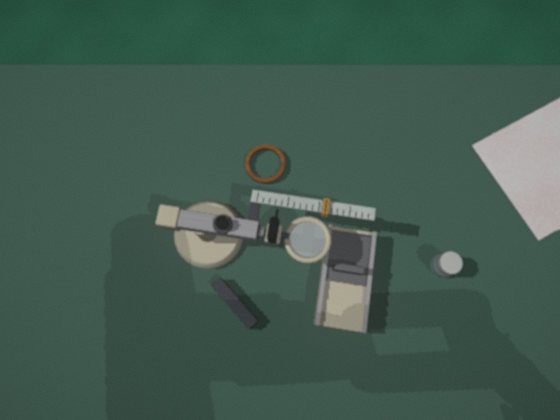

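View pics/scene0.png

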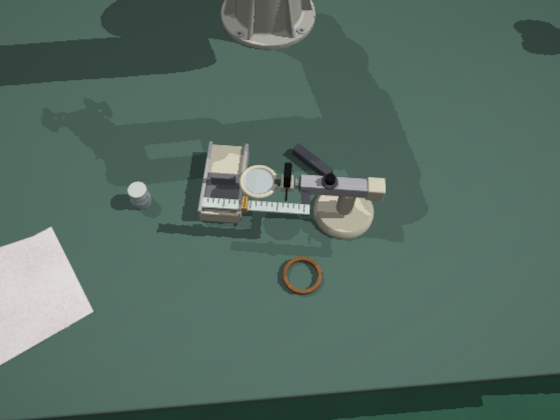

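The top picture shows the stand foot at (208,235), lock button at (223,222), grip at (273,230), rider at (326,207) and cover rib around (349,267). The ring (265,163), bar (234,302) and jar (450,263) are all clear of these. I'll enlarge both pictures to measure.

Run:
```python
import cv2
a=cv2.imread("pics/top0.png")[180:340,195:395]
b=cv2.imread("pics/scene0.png")[135:235,190:350]
g=lambda i:cv2.convertScaleAbs(i,alpha=1.7,beta=10)
cv2.imwrite("pics/top0c.png",g(cv2.resize(a,None,fx=3.75,fy=3.75,interpolation=cv2.INTER_CUBIC)))
cv2.imwrite("pics/scene0c.png",g(cv2.resize(b,None,fx=5,fy=5,interpolation=cv2.INTER_CUBIC)))
```

```text
(no output)
```

View pics/top0c.png

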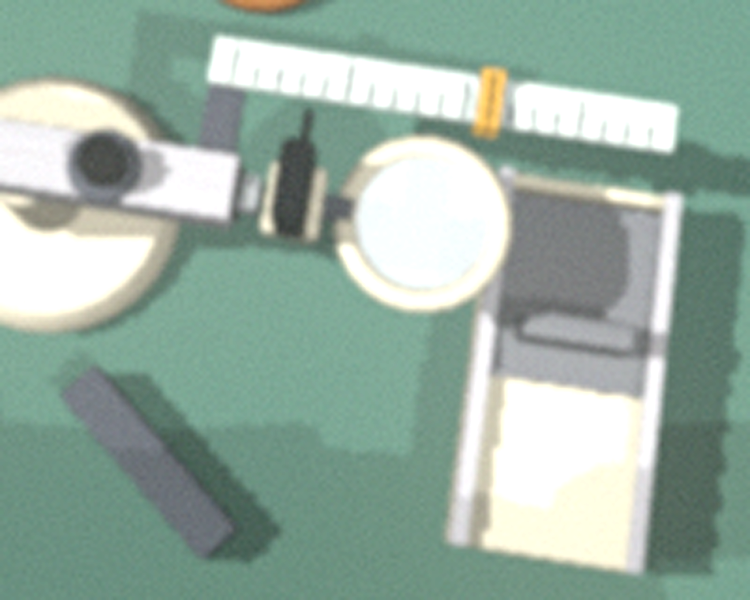

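View pics/scene0c.png

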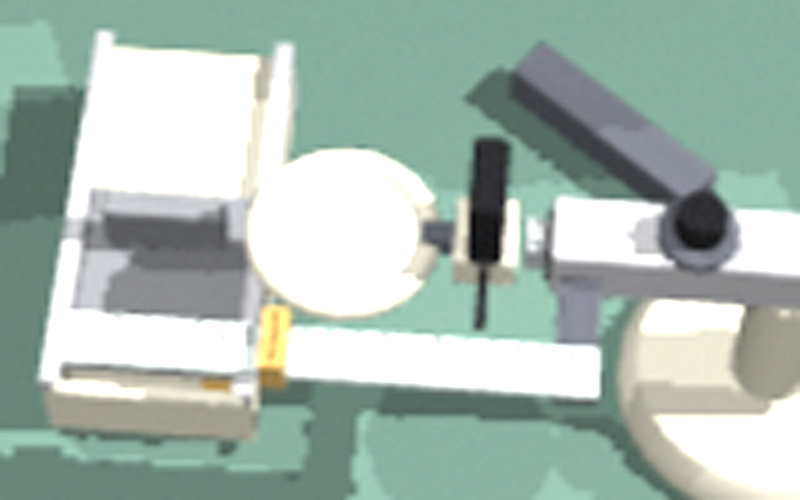

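The top crop shows scale corners (217,36), (677,105), (671,151), (210,82), rider centre (490,103), pointer tip (309,113), lock top (102,160), lens (427,222) and rib top near (578,331). The tray's rail ends are at (682,195), (642,572) and (447,543). The scene crop shows the same points from the far side.

```bash
cat > h.py <<'E'
import numpy as np,pickle
def ray(f,u,v,z):
    R=np.array(f["R"]);t=np.array(f["t"]);d=R.T@[(u-f["cx"])/f["fx"],(v-f["cy"])/f["fy"],1];C=-R.T@t
    return C+d*(z-C[2])/d[2]
E
python3 - <<'E'
from h import *
np.set_printoptions(precision=1,suppress=True)
T=pickle.load(open("top0.pkl","rb"));S=pickle.load(open("scene0.pkl","rb"))
tp=dict(sTL=(217,36,104),sTR=(677,105,104),sBR=(671,151,104),sBL=(210,82,104),lens=(427,222,103),lock=(102,160,132),tip=(309,113,104),rider=(490,103,112),rTR=(682,195,41),rBR=(642,572,41),rBL=(447,543,41),rib=(578,331,63),rib1=(528,310,63),rib2=(637,328,63),slT=(240,155,114),slB=(228,220,114),gripTop=(300,143,148),gripBot=(291,235,148))
sp=dict(sTL=(598,398,104),sBL=(600,347,104),sTR=(63,365,104),sBR=(75,310,104),lens=(342,232,103),lock=(702,213,132),tip=(481,327,104),rider=(275,345,112),rib=(165,215,63),rBR=(105,32,41),rBL=(285,43,41),rTR=(45,380,41))
for k,(u,v,z) in tp.items():
    print(k,ray(T,195+u/3.75,180+v/3.75,z)[:2], ray(S,190+sp[k][0]/5,135+sp[k][1]/5,z)[:2] if k in sp else "")
# grip / rib from sleeve relations
E
```

```text
sTL [652.8  25.9] [651.8  25.6]
sTR [ 622.1 -171.5] [ 622.9 -170.8]
sBR [ 601.9 -167.9] [ 599.7 -166. ]
sBL [632.2  28.5] [630.5  28.8]
lens [571.4 -63.8] [572.4 -63.8]
lock [591.5  69.9] [592.   69.5]
tip [618.4 -14. ] [618.6 -14.7]
rider [620.8 -90.7] [624.9 -91.9]
rTR [ 595.7 -185.4] [ 594.2 -184.3]
rBR [ 428.5 -159. ] [ 426.2 -156.9]
rBL [440.6 -74.3] [437.7 -80.2]
rib [ 530.5 -131.7] [ 534.5 -133.1]
rib1 [ 539.7 -110.1] 
rib2 [ 531.8 -157.6] 
slT [597.7  14.7] 
slB [570.1  19.3] 
gripTop [594.8 -10.9] 
gripBot [557.7  -7.6]
```

Both cameras agree to a few mm, and the fixed dimensions check out: pointer to rider is 16 mm in x, and the scale length is 200 mm. The stand and tray yaw is about −0.155 rad. I'm turning the tool so its y axis lies along the tray's x.

```bash
python3 -m inch '[[0,0,0,0,0,-8.3,-1],[0,0,0,0,0,-8.3,-1],[0,0,0,0,0,-8.3,-1],[0,0,0,0,0,-8.3,-1],[0,0,0,0,0,-8.3,-1],[0,0,0,0,0,-8.3,-1],[0,0,0,0,0,-8.3,-1],[0,0,0,0,0,-8.3,-1]]' 40
cat >> h.py <<'E'
def rel(target,rot=None):
    from rig import r
    from scipy.spatial.transform import Rotation as Ro
    s=r.sense();Rm=Ro.from_euler('xyz',s["tcp_rot"])
    print("yawdeg",np.degrees(s["tcp_rot"]).round(2),"pos",s["eef_pos"].round(1),"shift mm",(Rm.inv().apply(np.array(target)-s["eef_pos"])).round(1),"F",s["contact_force"].round(1),"open",round(s["opening"],3),"grip",round(s["grasp_force"],1),"t",s["clock"])
E
python3 -c "
from h import *
rel([530.5,-140,60])"
```

```text
clock: 0.9
eef_pos: [159.9, -603.9, 249.6]
tcp_rot: [-3.141, -0.001, 1.424]
contact_force: [0.5, 0.4, -0.2]
opening: 0.998
grasp_force: 0.0
yawdeg [-1.7998e+02 -5.0000e-02  8.1570e+01] pos [ 159.9 -603.9  249.6] shift mm [513.1 298.7 189.9] F [ 0.5  0.4 -0.2] open 0.998 grip 0.0 t 0.9
```

```bash
python3 -m inch '[[0.032,0.0187,0,0,0,0,-1],[0.032,0.0187,0,0,0,0,-1],[0.032,0.0187,0,0,0,0,-1],[0.032,0.0187,0,0,0,0,-1],[0.032,0.0187,0,0,0,0,-1],[0.032,0.0187,0,0,0,0,-1],[0.032,0.0187,0,0,0,0,-1],[0.032,0.0187,0,0,0,0,-1]]' >/dev/null
python3 -m inch '[[0.032,0.0187,0,0,0,0,-1],[0.032,0.0187,0,0,0,0,-1],[0.032,0.0187,0,0,0,0,-1],[0.032,0.0187,0,0,0,0,-1],[0.032,0.0187,0,0,0,0,-1],[0.032,0.0187,0,0,0,0,-1],[0.032,0.0187,0,0,0,0,-1],[0,0,0,0,0,0,-1]]' >/dev/null
python3 -c "
from h import *
rel([530.5,-140,60])"
```

```text
yawdeg [ 1.7997e+02 -6.0000e-02  8.1400e+01] pos [ 512.5 -169.7  249.8] shift mm [ 31.8  13.3 189.8] F [-0.5 -0.3 -0.6] open 0.999 grip 0.0 t 2.5
```

```bash
python3 -m inch '[[0.032,0.0133,0,0,0,0,-1],[0,0,0.04,0,0,0,-1],[0,0,0.04,0,0,0,-1],[0,0,0.04,0,0,0,-1],[0,0,0.03,0,0,0,-1],[0,0,0.02,0,0,0,-1],[0,0,0,0,0,0,-1]]' >/dev/null
python3 - <<'E'
from h import *
rel([530.5,-140,60])
from rig import eyes
import cv2
f=eyes.grab_frame("scene");cv2.imwrite("pics/s1.png",cv2.convertScaleAbs(cv2.resize(f["img"][100:250,140:360],None,fx=3.5,fy=3.5,interpolation=cv2.INTER_CUBIC),alpha=1.6))
E
```

```text
yawdeg [-1.7967e+02 -3.0000e-02  8.1210e+01] pos [ 525.8 -142.8   77.2] shift mm [ 3.5  4.3 17.2] F [-0.2 -0.3 -0.1] open 0.999 grip 0.0 t 3.2
```

View pics/s1.png

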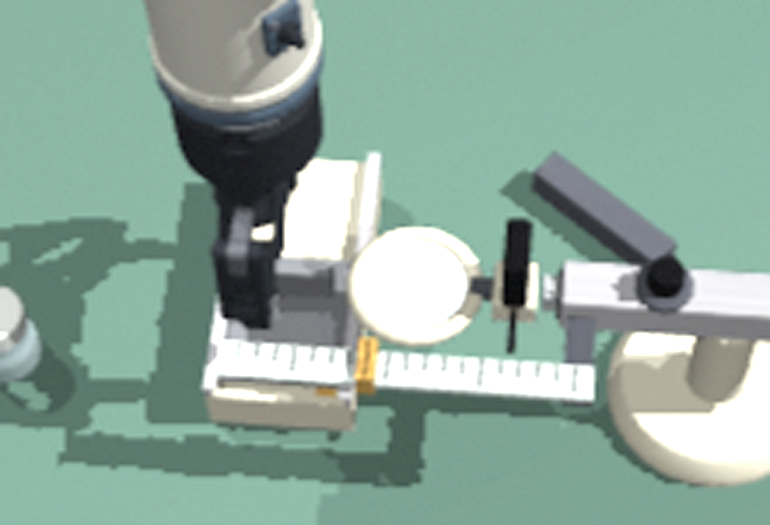

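The gripper straddles the rib near its −y end, with clear space to the lens and scale. Next I lower and close.

```bash
python3 -m inch '[[0.004,0.004,0.01,0,0,0,-1],[0.001,0,0.007,0,0,0,-1],[0,0,0,0,0,0,1],[0,0,0,0,0,0,1],[0,0,0,0,0,0,1],[0,0,0,0,0,0,1],[0,0,0,0,0,0,1],[0,0,0,0,0,0,1]]' 40
python3 -c "
from h import *
rel([530.5,-140,60])"
```

```text
clock: 4.05
eef_pos: [532.8, -138.5, 62.8]
tcp_rot: [-3.141, -0.0, 1.418]
contact_force: [-1.1, 0.6, 2.3]
opening: 0.125
grasp_force: 42.5
yawdeg [-1.7996e+02 -1.0000e-02  8.1220e+01] pos [ 532.8 -138.5   62.8] shift mm [-1.8 -2.   2.9] F [-1.1  0.6  2.3] open 0.125 grip 42.5 t 4.05
```

```bash
python3 -m inch '[[0,-0.01,0,0,0,0,1],[0,-0.015,0,0,0,0,1],[0,-0.015,0,0,0,0,1],[0,-0.012,0,0,0,0,1],[0,-0.008,0,0,0,0,1],[0,0,0,0,0,0,1]]'
python3 -m inch '[[0,-0.004,0,0,0,0,1],[0,-0.003,0,0,0,0,1],[0,-0.003,0,0,0,0,1],[0,0,0,0,0,0,1]]'
```

```text
clock: 4.65
eef_pos: [472.3, -129.1, 62.9]
tcp_rot: [-3.14, -0.0, 1.417]
contact_force: [-0.2, 3.0, -2.3]
opening: 0.13
grasp_force: 41.8
clock: 5.05
eef_pos: [463.5, -127.7, 62.9]
tcp_rot: [-3.141, -0.0, 1.418]
contact_force: [0.7, 4.8, -1.9]
opening: 0.127
grasp_force: 41.9
```

```bash
python3 -m inch '[[0.0005,-0.002,0,0,0,0,1],[0,-0.002,0,0,0,0,1],[0,0,0,0,0,0,1]]'
python3 -m inch '[[0,-0.002,0,0,0,0,1],[0,-0.002,0,0,0,0,1],[0,0,0,0,0,0,1]]'
```

```text
clock: 5.35
eef_pos: [459.6, -127.0, 62.9]
tcp_rot: [-3.141, 0.0, 1.418]
contact_force: [0.2, -0.3, -4.4]
opening: 0.131
grasp_force: 41.6
clock: 5.65
eef_pos: [459.0, -126.9, 63.0]
tcp_rot: [3.135, 0.0, 1.417]
contact_force: [13.0, -0.1, -20.3]
opening: 0.129
grasp_force: 39.7
```

The end stop is reached at 13 N. I release, lift and check.

```bash
python3 -m inch '[[0,0.003,0,0,0,0,1],[0,0,0,0,0,0,-1],[0,0,0,0,0,0,-1],[0,0,0,0,0,0,-1],[0,0,0,0,0,0,-1],[0,0,-0.03,0,0,0,-1],[0,0,-0.05,0,0,0,-1],[0,0,-0.05,0,0,0,-1]]'
python3 -m inch '[[0,0,-0.03,0,0,0,1],[0,0,0,0,0,0,1]]' >/dev/null
python3 - <<'E'
from h import *
rel([592,69.7,170])
from rig import eyes
import cv2
f=eyes.grab_frame("scene");cv2.imwrite("pics/s2.png",cv2.convertScaleAbs(cv2.resize(f["img"][100:250,140:360],None,fx=3.5,fy=3.5,interpolation=cv2.INTER_CUBIC),alpha=1.6))
E
```

```text
clock: 6.45
eef_pos: [458.2, -126.5, 194.1]
tcp_rot: [-3.14, -0.0, 1.418]
contact_force: [2.0, -0.9, -0.1]
opening: 0.998
grasp_force: 0.0
yawdeg [1.7953e+02 6.0000e-02 8.1230e+01] pos [ 461.5 -127.4  227.6] shift mm [214.8  98.5  58.2] F [-0.1  0.  -0.3] open 0.689 grip 0.0 t 6.65
```

View pics/s2.png

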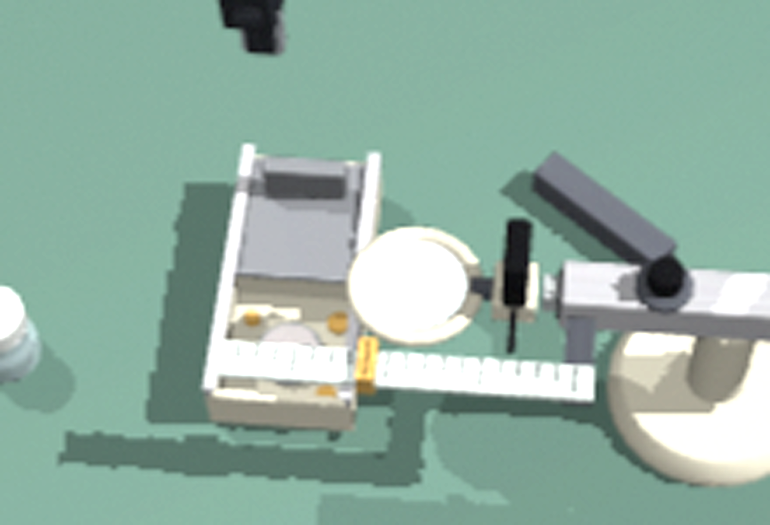

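The cover lies fully over the robot-side half, and the watch compartment is open. On to the lock button with the gripper shut.

```bash
python3 -m inch '[[0.036,0.0165,0,0,0,0,1],[0.036,0.0165,0,0,0,0,1],[0.036,0.0165,0,0,0,0,1],[0.036,0.0165,0,0,0,0,1],[0.036,0.0165,0,0,0,0,1],[0.035,0.016,0,0,0,0,1],[0,0,0.03,0,0,0,1],[0,0,0,0,0,0,1]]'
python3 -c "
from h import *
rel([592,69.7,160])"
```

```text
clock: 7.5
eef_pos: [586.3, 71.3, 188.0]
tcp_rot: [-3.133, 0.002, 1.419]
contact_force: [-0.2, -0.8, 0.4]
opening: 0.003
grasp_force: 0.0
yawdeg [-1.7953e+02  1.3000e-01  8.1330e+01] pos [586.3  71.3 188. ] shift mm [-0.7  6.1 27.9] F [-0.2 -0.8  0.4] open 0.003 grip 0.0 t 7.5
```

```bash
python3 -m inch '[[-0.001,0.005,0.02,0,0,0,1],[0,0,0.012,0,0,0,1],[0,0,0,0,0,0,1],[0,0,0,0,0,0,1]]'
python3 -m inch '[[0,0,0.003,0,0,0,1],[0,0,0.003,0,0,0,1],[0,0,0.003,0,0,0,1],[0,0,0,0,0,0,1]]'
```

```text
clock: 7.9
eef_pos: [593.5, 68.5, 161.1]
tcp_rot: [-3.141, 0.0, 1.417]
contact_force: [1.0, -0.8, -0.1]
opening: -0.001
grasp_force: 0.0
clock: 8.3
eef_pos: [593.8, 69.0, 151.7]
tcp_rot: [-3.141, 0.0, 1.418]
contact_force: [-0.1, -0.9, 0.1]
opening: -0.001
grasp_force: 0.0
```

```bash
python3 -m inch '[[0,-0.001,0.003,0,0,0,1],[0,0,0.002,0,0,0,1],[0,0,0.002,0,0,0,1],[0,0,0,0,0,0,1]]'
python3 -m inch '[[0,0,0.001,0,0,0,1],[0,0,0.001,0,0,0,1],[0,0,0,0,0,0,1]]'
```

```text
clock: 8.7
eef_pos: [593.5, 69.1, 145.1]
tcp_rot: [3.141, -0.0, 1.418]
contact_force: [1.8, -0.9, 2.3]
opening: 0.003
grasp_force: 1.4
clock: 9.0
eef_pos: [593.3, 69.2, 143.0]
tcp_rot: [3.141, -0.0, 1.418]
contact_force: [3.6, -0.1, 3.3]
opening: 0.0
grasp_force: 1.8
```

```bash
python3 -m inch '[[0,0,0.001,0,0,0,1],[0,0,0.001,0,0,0,1],[0,0,0,0,0,0,1],[0,0,0,0,0,0,1]]'
```

```text
clock: 9.4
eef_pos: [593.4, 69.2, 142.6]
tcp_rot: [3.141, -0.0, 1.418]
contact_force: [-1.4, -1.6, 18.3]
opening: 0.004
grasp_force: 9.2
```

The button is hard down: 18 N with the tips at about 124 mm. I rise, turn 90° and open.

```bash
python3 -m inch '[[0,0,-0.02,0,0,0,1],[0,0,-0.03,0,0,0,1],[0,0,-0.02,0,0,0,1],[0,0,0,0,0,8.2,-1],[0,0,0,0,0,8.2,-1],[0,0,0,0,0,8.2,-1],[0,0,0,0,0,8.2,-1],[0,0,0,0,0,8.2,-1]]' >/dev/null
python3 -m inch '[[0,0,0,0,0,8.2,-1],[0,0,0,0,0,8.2,-1],[0,0,0,0,0,8.2,-1],[0,0,0,0,0,8.2,-1],[0,0,0,0,0,8.2,-1],[0,0,0,0,0,8.2,-1],[0,0,0,0,0,0,-1]]' >/dev/null
python3 -c "
from h import *
rel([579.7,-8.8,140])"
```

```text
yawdeg [ 1.7997e+02  1.7000e-01 -9.0900e+00] pos [591.8  69.2 210. ] shift mm [ 0.6 78.9 70.1] F [-0.6  0.1  0.4] open 0.999 grip 0.0 t 10.9
```

```bash
python3 -m inch '[[0,0.04,0,0,0,0,-1],[0.0006,0.039,0,0,0,0,-1],[0,0,0.02,0,0,0,-1],[0,0,0.025,0,0,0,-1],[0,0,0.015,0,0,0,-1],[0,0,0,0,0,0,-1],[0,0,0,0,0,0,-1]]' >/dev/null
python3 -c "
from h import *
rel([579.7,-8.8,140])"
```

```text
yawdeg [ 1.80e+02  5.00e-02 -8.87e+00] pos [581.2  -8.7 151. ] shift mm [-1.4  0.3 11. ] F [-0.2  0.1 -0.2] open 1.0 grip 0.0 t 11.6
```

```bash
python3 -m inch '[[-0.001,0,0.01,0,0,0,-1],[0,0,0,0,0,0,1],[0,0,0,0,0,0,1],[0,0,0,0,0,0,1],[0,0,0,0,0,0,1],[0,0,0,0,0,0,1],[0,0,0,0,0,0,1],[0,0,0,0,0,0,1]]' 60
python3 -m inch '[[0,0.003,0,0,0,0,1],[0,0.003,0,0,0,0,1],[0,0,0,0,0,0,1]]'
```

```text
clock: 12.4
eef_pos: [580.5, -8.6, 141.4]
tcp_rot: [-3.141, -0.0, -0.157]
contact_force: [-1.5, 2.6, 5.7]
opening: 0.153
grasp_force: 58.8
clock: 12.7
eef_pos: [579.5, -14.8, 141.4]
tcp_rot: [-3.141, -0.0, -0.157]
contact_force: [-2.0, 1.8, 5.6]
opening: 0.154
grasp_force: 59.0
```

It slides with a spring-like force of about 2 N, so the arm is free. I draw most of the way, then look.

```bash
python3 -m inch '[[0,0.008,0,0,0,0,1],[0,0.012,0,0,0,0,1],[0,0.014,0,0,0,0,1],[0,0.014,0,0,0,0,1],[0,0.01,0,0,0,0,1],[0,0.005,0,0,0,0,1],[0,0.003,0,0,0,0,1],[0,0,0,0,0,0,1]]'
python3 - <<'E'
from rig import eyes
import cv2,pickle
ims=[]
for n,(y,x) in (("scene",(175,205)),("top",(180,270))):
    f=eyes.grab_frame(n);pickle.dump(f,open(n+"1.pkl","wb"))
    ims.append(cv2.convertScaleAbs(cv2.resize(f["img"][y:y+50,x:x+130],None,fx=6,fy=6,interpolation=cv2.INTER_CUBIC),alpha=1.5))
cv2.imwrite("pics/p1.png",cv2.vconcat(ims))
E
```

```text
clock: 13.5
eef_pos: [569.3, -79.9, 141.4]
tcp_rot: [-3.141, -0.001, -0.157]
contact_force: [0.1, 4.6, 4.8]
opening: 0.155
grasp_force: 59.0
```

View pics/p1.png

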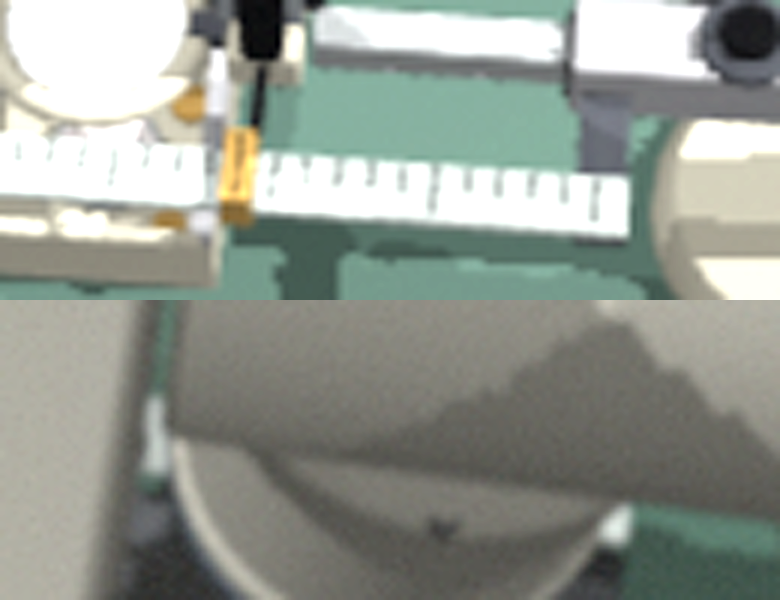

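In the scene view the pointer tip is at (257,122), just to the right of (short of) the rider. The rider's top spans (232..258,129) to (222..250,212). The top camera is blocked by the arm.

Run:
```python
from h import *
S=pickle.load(open("scene1.pkl","rb"));T=pickle.load(open("top0.pkl","rb"))
g=lambda u,v,z:ray(S,205+u/6,175+v/6,z)[:2]
ya=np.array([.154,.988])
tip=g(257,122,104)
print("tip",tip,tip@ya)
for p in [(232,128),(258,130),(245,129),(250,212),(222,210),(237,170)]: q=g(*p,112);print(p,q,q@ya)
# top-camera rider line (top0 crop): ends
for p in [(482,69),(507,70),(498,136),(474,134),(490,103)]:
    q=ray(T,195+p[0]/3.75,180+p[1]/3.75,112)[:2];print(p,q,q@ya)
for p in [(309,113)]: q=ray(T,195+p[0]/3.75,180+p[1]/3.75,104)[:2];print('tip0',q,q@ya)
```

```text
tip [602.18554423 -85.6586493 ] 8.105828303415976
(232, 128) [608.37599717 -93.50631451] 1.3056648273020102
(258, 130) [609.70227218 -85.50820453] 9.412043844447481
(245, 129) [609.03922341 -89.50672443] 5.359396669743376
(250, 212) [638.36326265 -89.59180965] 9.791234515523925
(222, 210) [637.01768732 -98.08117347] 1.1965244580900531
(237, 170) [623.39027088 -92.76136485] 4.3538732446473745
(482, 69) [635.77772066 -87.64113624] 11.320326374812609
(507, 70) [635.34428875 -98.26212553] 0.7600404468711588
(498, 136) [606.4703141  -93.69476359] 0.8260019475341949
(474, 134) [607.32788269 -83.61351684] 10.918339292225511
(490, 103) [620.82772896 -90.67862974] 6.016984079333881
tip0 [618.4464617  -14.03754748] 81.37165819294131
```

```bash
python3 -m inch '[[0,0.0015,0,0,0,0,1],[0,0.0014,0,0,0,0,1],[0,0,0,0,0,0,1],[0,0,0,0,0,0,1],[0,0,0,0,0,0,1],[0,0,0,0,0,0,1]]'
python3 - <<'E'
from rig import eyes
import cv2,pickle,numpy as np
fs=[eyes.grab_frame("scene") for _ in range(6)]
pickle.dump(fs[0],open("scene2.pkl","wb"))
im=np.mean([f["img"] for f in fs],0).astype(np.uint8)
cv2.imwrite("pics/p2.png",cv2.convertScaleAbs(cv2.resize(im[175:215,225:275],None,fx=14,fy=14,interpolation=cv2.INTER_CUBIC),alpha=1.5))
E
```

```text
clock: 14.2
eef_pos: [568.9, -82.4, 141.4]
tcp_rot: [-3.141, -0.001, -0.157]
contact_force: [0.1, 3.8, 6.1]
opening: 0.154
grasp_force: 59.0
```

View pics/p2.png

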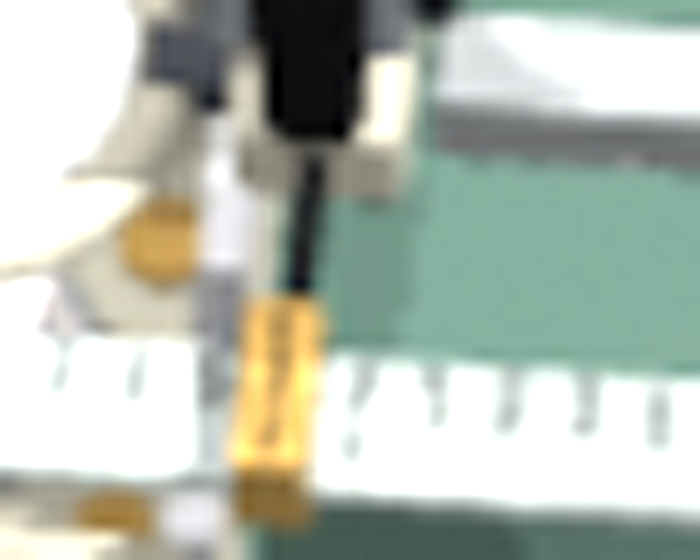

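The pointer now ends at (300,290), just behind the rider. The rider's black line runs from (285,305) to (268,440).

Run:
```python
from h import *
S=pickle.load(open("scene2.pkl","rb"));ya=np.array([.154,.988])
for p,z in [((300,290),104),((312,180),104),((285,305),112),((276,375),112),((268,440),112),((248,300),112),((325,303),112),((233,460),112),((310,468),112)]:
    q=ray(S,225+p[0]/14,175+p[1]/14,z)[:2];print(p,q.round(1),(q@ya).round(2))
```

```text
(300, 290) [602.8 -88.3] 5.55
(312, 180) [585.8 -85.8] 5.47
(285, 305) [609.6 -90.4] 4.54
(276, 375) [620.1 -92.2] 4.42
(268, 440) [629.9 -93.8] 4.36
(248, 300) [608.4 -95.3] -0.44
(325, 303) [609.7 -85.1] 9.8
(233, 460) [632.5 -98.5] 0.08
(310, 468) [634.5 -88.5] 10.27
```

The pointer is about 0.9 mm short of the middle. I make a final nudge, let it settle and hand in.

```bash
python3 -m inch '[[0,0.0008,0,0,0,0,1],[0,0,0,0,0,0,1],[0,0,0,0,0,0,1],[0,0,0,0,0,0,1],[0,0,0,0,0,0,1],[0,0,0,0,0,0,1],[0,0,0,0,0,0,1],[0,0,0,0,0,0,1]]' && python3 -c "
from rig import r
print(r.sign_off())"
```

```text
clock: 15.3
eef_pos: [568.8, -83.1, 141.4]
tcp_rot: [-3.141, -0.001, -0.157]
contact_force: [-1.0, 4.6, 5.2]
opening: 0.152
grasp_force: 59.0
the job is handed in; nothing more can be done
None
```

The job is handed in at 15.3 s: the cover is at its end stop, the lock button is hard down, and the arm is held at the rider with a 59 N grip; the pointer should be within about 1 mm of the rider's middle by the last camera check, the bar, jar and ring were never approached, and sign-off gave no verdict.

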